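# Line up the red-marked specimen under the probe needle

### The arm

A 6-joint arm with a two-finger parallel gripper is mounted at the origin on a cart in front of the work surface, level with it; the furniture and walls round the work are solid. World frame = base frame: x ahead of the robot, y to its left, z up, the work surface at z = 0. Lengths are in mm, angles in rad, forces in N, time in s.
With the tool pointing down it reaches from about 275 to 750 mm from the base axis. Payload 10.2 kg.
Tool frame: the origin (TCP) lies between the finger pads; the fingertips stand 22 mm ahead of it and the grasp point (between the pads) lies 3 mm ahead of it (ctrl.nose_length is the distance from the TCP to the fingertips, in mm); z points along the fingers, y is the line along which they close (so a half turn about z gives the same grasp; the last joint's range is limited). The gripper opens to 85 mm and grips with 20 to 120 N. Pads are 22 mm wide; open, the fingers measure 114 mm over their backs; the gripper's body (76 mm by 85 mm) begins 54 mm behind the grasp point. The pads swing forward as they close: fully open they stand 13 mm farther back than shut.
Start: joints at [-1.328, 0.313, 1.498, -0, 1.331, -0.223], TCP at [235.786, -469.08, 253.294] pointing down, gripper open.
Joint ranges: [-2.94, 2.94], [-0.97, 2.17], [0.19, 2.56], [-1.23, 4.37], [0.02, 3.11], [-2.88, 2.88]. Speed limits (rad/s): [2.39, 2.39, 3.01, 3.14, 3.14, 3.14].

### API

Orientations are given as a unit quaternion [w, x, y, z].
In Python, from rig import sense, imaging, ctrl gives the robot as it stands. The module is installed in compiled form; this text tells all that it offers.
- The arm moves only by the tool apply_moves, never from a script. Its argument "commands" is a list of rows, each a list of 5 numbers: the gripper command: -1 is fully open, 1 is shut, values between are in proportion, then the shift along the tool's x, y, z in mm, then the turn about the tool's z in degrees. A call has 1 to 20 rows; each row shifts and turns the commanded pose from where the row before left it, along the tool's axes as they then stand; what a row does not reach is not made up. A row lasts 1/8 s, in which the tool goes at most 62.5 mm and 10.7 degrees, less where a joint would pass 70% of its speed; a pose out of reach is approached as far as the arm can. A call is refused whole if a number of a shift passes 62.5 or a number of a turn 10.7, either way. A call with a gripper value outside its range is refused whole. The fingers move at their own pace and stop on an object; "newtons" is the grip in N (left out, the last holds). Time passes only in rows, so rows that do not move let the fingers close. It gives the time, the measured TCP pose, the force, the opening and the grip force at its end, in the units of the state.
- sense(): the state, without advancing time (a new reading comes with each control period).
- imaging.capture(name): name is "scene" or "top" or "wrist"; returns the picture (480x640x3 uint8, blue, green, red); there is no depth.
- imaging.calibration(name): a dict with "camera_matrix" (3x3 intrinsics, pixels), "world_to_cam" (4x4, takes a point from world to camera coordinates). Camera axes: x right, y up, looking along -z (the intrinsics and any distortion apply to the point x, -y, -z); pixel columns grow to the right and rows downward; lengths in mm; the calibration is good to about 2 mm. A picture is of the moment at which its call begins: read the wrist's pose just before it. calibration takes no time and is no camera call; for the wrist camera it gives the pose at the moment of the call.
- ctrl.finish_job(): hands the job in; it is judged then, once.
The state is a dict: "time_s": time; "joints": joint angles; "dq": joint speeds; "tau": joint torques, N m; "eef_pos": TCP position; "ee_rot": TCP orientation; "force": force on the tool from outside, world axes, zero at the start; "wrist_torque": the same for the moment, N m; "grip_width": opening from 0.0 (shut) to 1.0 (fully open); "grip_force": force on a finger pad.
Only numpy, scipy, OpenCV 4.12 (cv2) and the standard library are available. Lean on these libraries where they do the work, as an engineer would, in place of code of your own. Each camera call takes 0.05 s, during which the arm holds its last target. There are 200 camera calls.

### The job

Slide the specimen carrier with the red spot flat along the bench, without lifting it, until its red spot lies centred directly below the needle point of the probe stand, then let go of it. Do not bump the probe stand, and leave the carrier with the blue spot where it is.

Things in the scene. Friction and masses are not known exactly. Their poses are not given: they have to be found in the camera images.
- red_grip (a point): Centre (half-way up) of the black grip block, 24 x 24 mm, top 42 mm and this point 25 mm above the bench. It stands 25 mm from the near end of the carrier to be moved: a loose aluminium plate, 180 x 40 x 8 mm, about 0.25 kg, flat on the bench. Axes: x along the plate from the block to the red spot, y across, z up.
- red_spot (a point): Centre of the red spot, 24 mm in diameter, on a white coupon at the far end of the same carrier; 130 mm from the grip block along the plate's x, 9 mm above the bench, same axes.
- probe_stand: Fixed boom stand with a downward steel needle. Origin: the needle's point, 22 mm above the bench. Its holder (19 mm wide, orange collar) rises above it to a grey head at 153 mm; a level rod runs from the head along the body's +x (away from the robot) to a post 97 mm behind the point, 187 mm tall, on a round foot 80 mm wide. The robot's side of the needle is clear.
- blue_grip (a point): Centre (half-way up) of the black grip block of the other carrier, of the same size and shape and with a blue spot in place of the red one. Loose; not to be moved.

How it is judged (in metres and radians):
At the end, for the whole second after the job is handed in: The centre of the red spot is within 12 mm, horizontally, of the needle point, the red carrier lies flat on the bench (within 0.1 rad, spot less than 16 mm up) and stays so, released; the blue carrier's grip is within 30 mm of where it was (horizontal distance between red_spot and probe_stand below 0.012 m and height (world z) of red_spot below 0.016 m and angle between red_spot's own z axis and vertical below 0.1 rad and distance of blue_grip from where it was at the start of the episode below 0.03 m); the robot touches nothing.
It fails at once if the red carrier is lifted more than 20 mm off the bench (height (world z) of red_grip above 0.045 m).
It fails at once if the probe stand is bumped (over 3 N) (contact force between probe_stand and anything else above 3 N).
It fails at once if the blue carrier is moved more than 30 mm (distance of blue_grip from where it was at the start of the episode above 0.03 m).
It also fails if it takes over 35 s, if anything falls off the work surface, if the arm or the gripper's body presses on something with over 40 N, if the wrist force passes 120 N, or if a joint passes its speed limit or range.

## Working session

There is one attempt and no reset: what is moved stays moved. The work goes in short steps, Python scripts to look and compute and a tool call to move; the robot and the scene stay as the last step left them, time stands still between calls to the robot, and variables do not carry over. Pictures are saved under pics/ and viewed, at most 10 in all, crops included, and the job is handed in when it is done.

Besides the shell and the picture viewer there is one more tool, called as name(argument=value, ...) on one line, values as JSON. apply_moves: Moves the arm, as the interface text tells. Its arguments: {"type":"object","properties":{"commands":{"type":"array","items":{"type":"array","items":{"type":"number"}}},"newtons":{"type":"number"}},"required":["commands"]}

```bash
mkdir -p pics; python3 - <<'E'
from rig import sense, imaging, ctrl
import cv2
for n in("scene","top"):
    cv2.imwrite(f"pics/{n}0.png",imaging.capture(n)); print(n,imaging.calibration(n))
print(sense())
E
```

```text
scene {'camera_matrix': array([[583.42728589,   0.        , 320.39679962],
       [  0.        , 583.42728589, 239.74327869],
       [  0.        ,   0.        ,   1.        ]]), 'world_to_cam': array([[-4.52260517e-01, -8.91868746e-01, -5.52843913e-03,
         5.11052563e+02],
       [ 6.78959872e-01, -3.48302096e-01,  6.46296482e-01,
        -2.90427658e+02],
       [-5.78337200e-01,  2.88540793e-01,  7.63066376e-01,
        -6.87103813e+02],
       [ 0.00000000e+00,  0.00000000e+00,  0.00000000e+00,
         1.00000000e+00]])}
top {'camera_matrix': array([[502.75230049,   0.        , 318.40621572],
       [  0.        , 502.75230049, 239.45744195],
       [  0.        ,   0.        ,   1.        ]]), 'world_to_cam': array([[ 1.54341302e-02, -9.99863695e-01,  5.86341289e-03,
         2.77624063e+02],
       [ 9.91130269e-01,  1.60729162e-02,  1.31918352e-01,
        -5.02054680e+02],
       [-1.31994613e-01,  3.77536098e-03,  9.91243244e-01,
        -8.44103515e+02],
       [ 0.00000000e+00,  0.00000000e+00,  0.00000000e+00,
         1.00000000e+00]])}
{'time_s': 0.1, 'joints': array([-1.32840670e+00,  3.13379888e-01,  1.49835246e+00, -1.72420899e-05,
        1.33100397e+00, -2.23371382e-01]), 'dq': array([-1.03948989e-03, -1.98286635e-03, -2.60978184e-03, -8.06852620e-04,
        3.98385813e-04,  2.81965317e-05]), 'tau': array([ 3.47547757e-03, -4.12898290e+01, -2.60142946e+01, -2.11023594e-04,
        3.03400862e-03, -2.29094235e-05]), 'eef_pos': array([ 235.72770348, -468.87417455,  252.80279236]), 'ee_rot': array([-5.71728208e-04,  9.73005033e-01,  2.30783185e-01, -1.38103786e-05]), 'force': array([ 0.54977321, -0.17980432,  0.58109216]), 'wrist_torque': array([ 0.01572667, -0.03222348, -0.00638746]), 'grip_force': 0.0, 'grip_width': 0.9981837483014804}
```

View pics/scene0.png

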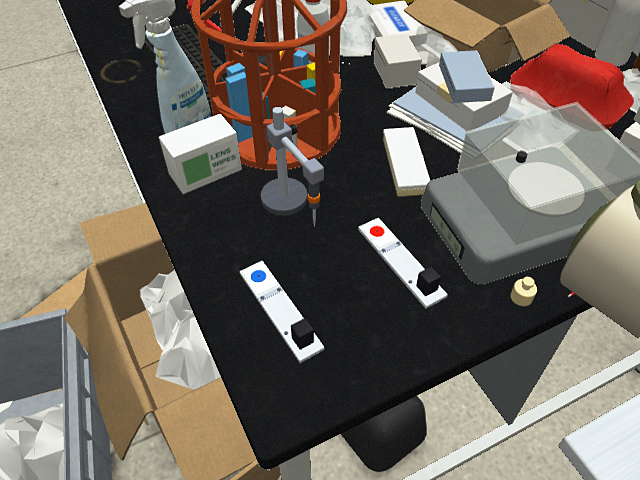

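View pics/top0.png

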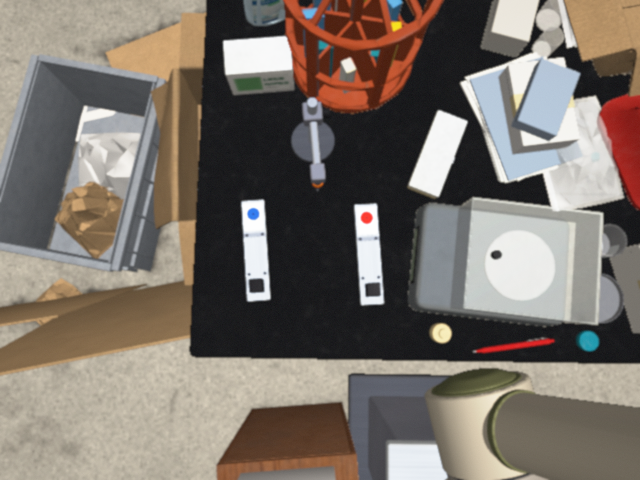

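The scene view shows the red spot at (377,231), its grip at (429,280) and the needle tip at (314,225). The top view shows the red spot at (366,217), its grip at (373,290), the blue spot at (253,214), the blue grip at (257,286) and the needle collar near (318,184).

```bash
cat > h.py <<'E'
import numpy as np, cv2
from rig import sense, imaging, ctrl
def onplane(c,uv,z):
    K,T=c["camera_matrix"],c["world_to_cam"]; R,t=T[:3,:3],T[:3,3]
    d=np.linalg.inv(K)@[*uv,1]; d=R.T@(d*[1,-1,-1]); o=-R.T@t
    return o+d*(z-o[2])/d[2]
def proj(c,p):
    T=c["world_to_cam"]; q=(T[:3,:3]@p+T[:3,3])*[1,-1,-1]; q=c["camera_matrix"]@q; return q[:2]/q[2]
def blob(img,col,box=None):
    b,g,r=[img[...,i].astype(int) for i in range(3)]
    m=((r>150)&(g<80)&(b<80)) if col=="r" else ((b>150)&(r<90)&(g<140))
    n,l,s,c=cv2.connectedComponentsWithStats(m.astype(np.uint8))
    return [(tuple(c[i].round(1)),int(s[i,4])) for i in range(1,n) if s[i,4]>40]
E
python3 - <<'E'
from h import *
for n in("scene","top"):
    im=cv2.imread(f"pics/{n}0.png"); c=imaging.calibration(n)
    for k in "rb":
        for uv,a in blob(im,k): print(n,k,uv,a,onplane(c,uv,9).round(1))
s,t=imaging.calibration("scene"),imaging.calibration("top")
print("needle",onplane(s,(314.5,226),22)); 
p=onplane(s,(314.5,226),22); print("in top",proj(t,p))
print("grip top",onplane(t,(373,290),42),"bluegrip",onplane(t,(257,286),42))
print("grip scene",onplane(s,(429,273),42))
a=cv2.imread("pics/scene0.png")[140:300,260:460]; b=cv2.imread("pics/top0.png")[90:310,230:410]
cv2.imwrite("pics/crop.png",np.hstack([cv2.resize(a,(400,320)),cv2.resize(b[:176],(327,320))]))
a=cv2.imread("pics/scene0.png")[190:240,290:340]; b=cv2.imread("pics/top0.png")[160:210,290:340]
cv2.imwrite("pics/crop.png",np.hstack([cv2.resize(x,(400,400),interpolation=cv2.INTER_NEAREST) for x in(a,b)]))
E
```

```text
scene r (np.float64(204.1), np.float64(10.9)) 74 [1328.6  209.5    9. ]
scene r (np.float64(253.5), np.float64(22.0)) 219 [1227.5  124.6    9. ]
scene r (np.float64(213.4), np.float64(25.5)) 67 [1255.8  212.7    9. ]
scene r (np.float64(287.2), np.float64(43.3)) 125 [1109.1   93.2    9. ]
scene r (np.float64(581.6), np.float64(65.2)) 1744 [ 745.2 -424.1    9. ]
scene r (np.float64(575.2), np.float64(96.5)) 1830 [ 667.8 -335.3    9. ]
scene r (np.float64(230.7), np.float64(115.4)) 44 [926.8 297.8   9. ]
scene r (np.float64(296.7), np.float64(120.0)) 80 [855.3 190.2   9. ]
scene r (np.float64(376.6), np.float64(231.0)) 111 [541.1 197.4   9. ]
scene b (np.float64(395.8), np.float64(18.8)) 129 [1087.6 -175.6    9. ]
scene b (np.float64(257.9), np.float64(275.9)) 136 [545.2 402.1   9. ]
top r (np.float64(318.3), np.float64(12.7)) 142 [936.4 292.4   9. ]
top r (np.float64(419.3), np.float64(16.1)) 72 [933.1  99.8   9. ]
top r (np.float64(386.3), np.float64(23.5)) 61 [916.9 162.8   9. ]
top r (np.float64(330.2), np.float64(35.9)) 193 [889.7 269.1   9. ]
top r (np.float64(290.3), np.float64(
[... 183 characters left out ...]
(395.0), np.float64(82.0)) 219 [800.1 146.8   9. ]
top r (np.float64(343.0), np.float64(86.5)) 135 [789.5 244.    9. ]
top r (np.float64(339.8), np.float64(103.9)) 189 [755.4 249.6   9. ]
top r (np.float64(621.7), np.float64(141.1)) 1593 [ 692.9 -271.3    9. ]
top r (np.float64(366.2), np.float64(217.3)) 72 [542.4 199.9   9. ]
top r (np.float64(515.9), np.float64(345.4)) 352 [319.8 -62.1   9. ]
top b (np.float64(252.8), np.float64(213.5)) 80 [546.  404.3   9. ]
needle [585.8302033  286.30613102  22.        ]
in top [318.70149257 191.29206415]
grip top [411.02984604 191.28708923  42.        ] bluegrip [414.72173034 388.84489135  42.        ]
grip scene [413.54317177 187.7144906   42.        ]
```

View pics/crop.png

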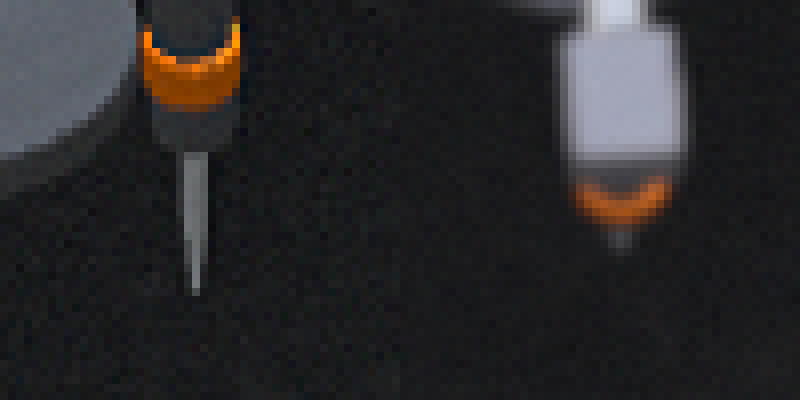

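The needle crop puts the tip at about scene (314.4,226.9) and top (317.7,191.3), so both views give a needle point near (585,287). The measured spot-to-grip distance is 129.6 mm against 130 mm stated. Next I move above the grip.

apply_moves(commands=[[-1,0,0,0,7.5],[-1,0,0,0,7.5],[-1,0,0,0,7.5],[-1,17.2,-49.5,0,0],[-1,17.2,-49.5,0,0],[-1,17.2,-49.5,0,0],[-1,17.2,-49.5,0,0],[-1,17.2,-49.5,0,0],[-1,17.2,-49.5,0,0],[-1,17.2,-49.5,0,0],[-1,17.2,-49.5,0,0],[-1,17.2,-49.5,0,0],[-1,17.2,-49.5,0,0],[-0.2,17.2,-49.5,0,0],[-0.2,17.2,-49.5,0,0],[-0.2,17.2,-49.5,0,0],[-0.2,0,0,40,0],[-0.2,0,0,40,0],[-0.2,0,0,0,0],[-0.2,0,0,0,0]])

```text
time_s: 2.6
eef_pos: [412.5, 189.1, 174.7]
ee_rot: [-0.0, 0.999, 0.036, 0.001]
force: [0.4, -0.3, 0.7]
grip_width: 0.601
grip_force: 0.0
```

```bash
python3 - <<'E'
from h import *
s=sense(); print(s["eef_pos"],s["ee_rot"],s["grip_width"],s["joints"])
c=imaging.calibration("wrist"); im=imaging.capture("wrist"); cv2.imwrite("pics/w1.png",im)
for uv,a in blob(im,"r"): print(uv,a,onplane(c,uv,9))
print(proj(c,np.array([412.5,189.5,42])), c)
E
```

```text
[412.4946819  189.05736784 174.71070292] [-1.32910863e-04  9.99335541e-01  3.64355553e-02  9.53809366e-04] 0.6008128057264195 [1.70554740e-01 2.40417328e-01 1.81461825e+00 9.46482854e-06
 1.08463104e+00 1.66845938e+00]
(np.float64(548.2), np.float64(357.1)) 189 [313.43153745  -8.97194346   9.        ]
[319.12616224 237.21337756] {'camera_matrix': array([[390.49917287,   0.        , 320.62959052],
       [  0.        , 390.49917287, 240.16711087],
       [  0.        ,   0.        ,   1.        ]]), 'world_to_cam': array([[ 7.23852176e-02, -9.97376720e-01,  2.43811018e-04,
         1.58123664e+02],
       [ 9.57905478e-01,  6.94524747e-02, -2.78556007e-01,
        -3.94613428e+02],
       [ 2.77808343e-01,  2.03968851e-02,  9.60419956e-01,
        -4.21156684e+02],
       [ 0.00000000e+00,  0.00000000e+00,  0.00000000e+00,
         1.00000000e+00]])}
```

View pics/w1.png

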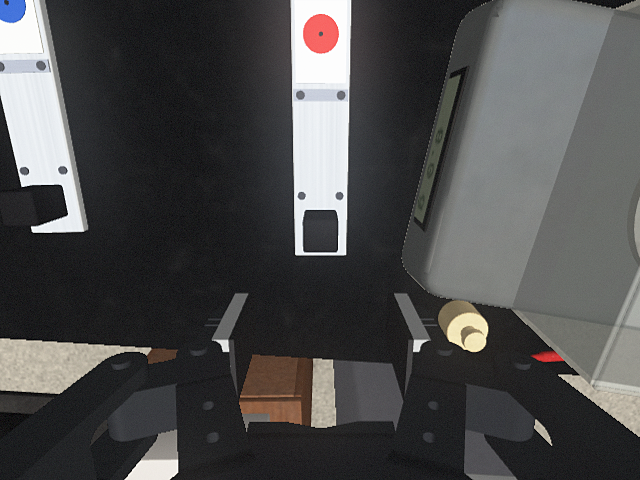

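The wrist view shows the red spot at (321,33) and the grip block's top spanning columns 303-338 and rows 210-247. The plate is parallel to the tool x axis, and the scale is to the right, clear of the fingers.

```bash
python3 - <<'E'
from h import *
c=imaging.calibration("wrist"); print("spot",onplane(c,(321,33.5),9))
for uv in((303,211),(338,211),(303,250),(338,250),(320.5,230)): print(uv,onplane(c,uv,42).round(1))
print("plate near end",onplane(c,(295,255),8),onplane(c,(346,255),8))
t=imaging.calibration("top"); s=imaging.calibration("scene")
print(onplane(t,(317.7,191.3),22),onplane(s,(314.4,226.9),22))
E
```

```text
spot [542.98154035 197.71276465   9.        ]
(303, 211) [429.8 201.4  42. ]
(338, 211) [431.5 178.4  42. ]
(303, 250) [402.9 199.8  42. ]
(338, 250) [404.6 176.1  42. ]
(320.5, 230) [417.7 189.   42. ]
plate near end [387.55374103 206.54770508   8.        ] [390.40423738 167.22516075   8.        ]
[585.78565273 288.09558247  22.        ] [584.19470023 287.29933859  22.        ]
```

apply_moves(commands=[[-0.2,1.5,0,45,0],[-0.2,0,0,45,0],[-0.2,0,0,30,0],[-0.2,0,0,15,0],[-0.2,0,0,4.7,0],[-0.2,0,0,0,0],[0.2,0,0,0,0],[0.5,0,0,0,0],[1,0,0,0,0],[1,0,0,0,0],[1,0,0,0,0],[1,0,0,0,0]], newtons=25)

```text
time_s: 4.15
eef_pos: [413.7, 189.3, 34.4]
ee_rot: [-0.0, 0.999, 0.037, 0.001]
force: [-1.2, 0.5, 7.4]
grip_width: 0.282
grip_force: 25.5
```

```bash
python3 - <<'E'
from h import *
s=sense(); print(s["eef_pos"],s["ee_rot"],s["grip_width"],s["force"])
t=imaging.calibration("top"); im=imaging.capture("top"); print([(uv,onplane(t,uv,9)) for uv,a in blob(im,"r") if 180<uv[1]<250])
t=imaging.calibration("scene"); im=imaging.capture("scene"); print([(uv,onplane(t,uv,9)) for uv,a in blob(im,"r") if 180<uv[1]<250])
E
```

```text
[413.72209057 189.27372716  34.36742577] [-7.86364905e-05  9.99327860e-01  3.66516735e-02  6.90292702e-04] 0.2823413923989242 [-1.17306196  0.52727181  7.36614309]
[((np.float64(366.1), np.float64(217.2)), array([542.57493214, 200.12610713,   9.        ]))]
[((np.float64(376.6), np.float64(231.0)), array([541.13129484, 197.42947528,   9.        ]))]
```

apply_moves(commands=[[1,2.5,-4.3,0,0],[1,4.9,-8.6,0,0],[1,4.9,-8.6,0,0],[1,4.9,-8.6,0,0],[1,4.9,-8.6,0,0],[1,4.9,-8.6,0,0],[1,4.9,-8.6,0,0],[1,4.9,-8.6,0,0],[1,4.9,-8.6,0,0],[1,4.9,-8.6,0,0],[1,2.5,-4.1,0,0],[1,0,0,0,0],[1,0,0,0,0]])

```text
time_s: 5.88
eef_pos: [456.3, 278.4, 34.4]
ee_rot: [-0.0, 0.999, 0.036, 0.001]
force: [0.0, -0.6, 5.0]
grip_width: 0.278
grip_force: 25.3
```

```bash
python3 - <<'E'
from h import *
s=sense(); print(s["eef_pos"],s["ee_rot"],s["grip_width"],s["force"])
o=[]
for n in("top","scene","wrist"):
    t=imaging.calibration(n); im=imaging.capture(n); cv2.imwrite(f"pics/{n}2.png",im)
    if n!="wrist":
        print([(uv,a,onplane(t,uv,9)) for uv,a in blob(im,"r") if 160<uv[1]<250])
        u,v=map(int,proj(t,np.array([585,288,15]))); o.append(cv2.resize(im[v-40:v+40,u-40:u+40],(400,400),interpolation=cv2.INTER_NEAREST))
cv2.imwrite("pics/c2.png",np.hstack(o))
E
```

```text
[456.3289354  278.41706625  34.36755236] [-1.32287178e-04  9.99334976e-01  3.64597570e-02  5.24555744e-04] 0.27751582969945554 [ 0.01422369 -0.5550526   4.96531991]
[((np.float64(317.3), np.float64(193.2)), 80, array([585.26882703, 288.75455733,   9.        ]))]
[((np.float64(315.0), np.float64(232.1)), 107, array([584.17272262, 286.42949105,   9.        ]))]
```

View pics/c2.png

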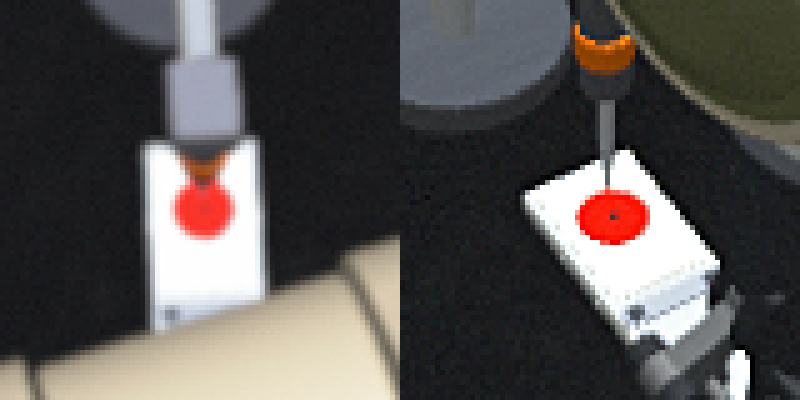

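View pics/wrist2.png

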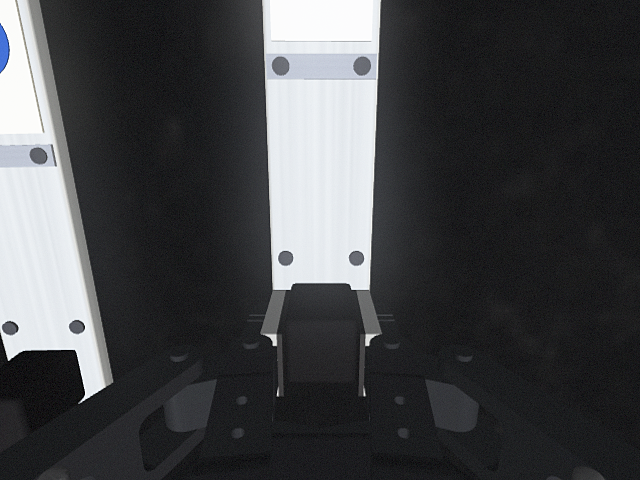

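The top crop shows the spot at (317.3,193.2), directly under the needle. In the scene crop the needle tip is about 6 px above the spot centre at (315,232), which fits a 13 mm height gap with an offset of about 2 mm. The wrist view shows the block square in the pads. I now release and rise.

apply_moves(commands=[[0.2,0,0,0,0],[-0.2,0,0,0,0],[-0.2,0,0,0,0],[-0.2,0,0,0,0],[-0.2,0,0,-10,0],[-0.2,0,0,-30,0],[-0.2,0,0,-40,0],[-0.2,-20,0,-40,0],[-0.2,-40,0,-30,0],[-0.2,0,0,0,0],[-0.2,0,0,0,0]])

```text
time_s: 7.4
eef_pos: [396.5, 273.9, 183.6]
ee_rot: [-0.0, 0.999, 0.037, 0.0]
force: [0.9, 0.2, -0.0]
grip_width: 0.598
grip_force: 0.0
```

```bash
python3 - <<'E'
from h import *
s=sense(); print(s["eef_pos"],s["grip_width"],s["force"])
for n in("top","scene"):
    t=imaging.calibration(n); im=imaging.capture(n); cv2.imwrite(f"pics/{n}3.png",im)
    print([(uv,a,onplane(t,uv,9)) for k in "rb" for uv,a in blob(im,k) if 160<uv[1]<290])
E
```

```text
[396.47635691 273.88346656 183.60631221] 0.5979574577366963 [ 0.88745245  0.23545335 -0.04259726]
[((np.float64(317.3), np.float64(193.1)), 79, array([585.4539453 , 288.75746861,   9.        ])), ((np.float64(252.8), np.float64(213.5)), 81, array([545.97398421, 404.34989162,   9.        ]))]
[((np.float64(315.0), np.float64(232.1)), 107, array([584.17272262, 286.42949105,   9.        ])), ((np.float64(600.4), np.float64(272.0)), 367, array([316.06086435, -61.22929751,   9.        ])), ((np.float64(258.0), np.float64(276.0)), 132, array([544.95495114, 402.06696648,   9.        ]))]
```

View pics/scene3.png

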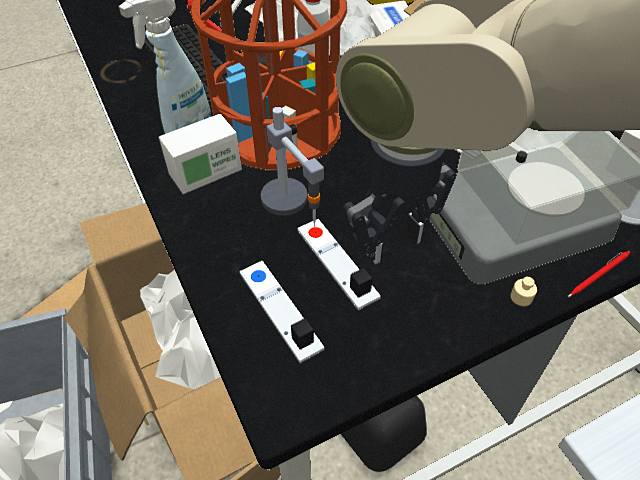

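The final scene view shows the red spot at (315,232) under the needle tip at (314,226). The gripper is clear and the blue carrier has not moved.

```bash
python3 -c "
from rig import ctrl; print(ctrl.finish_job())"
```

```text
the job is handed in; nothing more can be done
None
```

I slid the red carrier flat until its spot lay under the needle (about 2 mm off by the cameras, 12 mm allowed), released it with the blue carrier unmoved, and handed the job in; no verdict came back.

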